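# Find the tired spring tongue and weight it

### The job

Spring-test the three tongues on the board one after the other, starting at the blue end: press each at mid-span, on its orange stripe, with the fingertips, hold it at about 8 N for a second and judge how far it gives; never load a tongue beyond 14 N, or it is spoilt. Then leave the red saddle weight sitting astride the tired tongue, squarely over its stripe: the tired one is the one that gives about twice as much as the others or more. Let the yellow weights and everything else on the bench be.

Things in the scene. Friction and masses are not known exactly. Their poses are not given: they have to be found in the camera images.
- board: flat aluminium board 200 x 310 mm, 12 mm thick, fixed to the bench, carrying three spring test units side by side 90 mm apart along its y; its +y edge is striped blue. Origin under its centre
- station1 (a point): station 1 (next to the blue edge): point on the board's top, at x = -22, y = 90 mm in the board's frame, right under the orange stripe of the unit that stands there; which unit stands where changes
- station2 (a point): station 2: point on the board's top, at x = -22, y = 0 mm in the board's frame, right under the orange stripe of the unit that stands there; which unit stands where changes
- station3 (a point): station 3: point on the board's top, at x = -22, y = -90 mm in the board's frame, right under the orange stripe of the unit that stands there; which unit stands where changes
- unit_p_tongue: steel spring tongue of one of three look-alike test units: 26 mm wide, 3 mm thick, 110 mm from its clamp block to the free tip, free to bend down 30 mm. Pressed at mid-span a sound one gives 3.5 to 6 mm at 8 N (less under broad fingertips), the tired one 8 to 15 mm; they look alike. Origin at its underside 30 mm from the block; z up, x towards the block; this part tilts as it bends
- unit_p_mid (a point): the middle of that unit's tongue's top when unloaded, 55 mm from the clamp block, marked by an orange stripe; it stays put when the tongue bends, 70 to 76 mm over the bench (units are packed up differently). x points to the block (44 x 50 mm, its top 18 mm higher). A white scale plate, 34 mm wide, stands 62 mm away towards -x, its top 6 mm higher
- unit_q_tongue: the tongue of that unit; all as said of unit_p_tongue
- unit_q_mid (a point): mid-span point of that unit; all as said of unit_p_mid
- unit_r_tongue: the tongue of that unit; all as said of unit_p_tongue
- unit_r_mid (a point): mid-span point of that unit; all as said of unit_p_mid
- stand: wooden stand 200 x 90 x 12 mm fixed to the bench; three saddle weights stand on it in a row along its x, 64 mm apart, channels along its x. Origin under its centre
- red_weight: red saddle weight, 500 g, 36 mm long (x), 50 mm wide (y): roof 16 mm thick on two cheeks 10 mm thick that reach 18 mm below it, so that a channel 30 mm wide along x fits over a tongue; grip on top 24 (x) x 20 (y) mm, from z = 34 to 70 mm. Origin under its centre, level with the cheeks' lower edges, z up. Stands on the stand
- red_weight_seat (a point): middle of the underside of the red weight's roof, 18 mm above its origin: the face that rests on a tongue
- yellow_weight_1: yellow saddle weight, 250 g, shaped like the red one; to be left alone
- yellow_weight_2: yellow saddle weight, 250 g, shaped like the red one; to be left alone
- screwdriver: screwdriver lying on the bench; origin under its middle; to be left alone
- tape_roll: roll of tape, 100 mm wide, 25 mm high, lying flat; origin under its centre; to be left alone
- silver_box: silver box 60 x 160 x 50 mm; origin under its centre; to be left alone
- pliers: green-handled pliers lying flat, about 150 mm long; origin under the joint; to be left alone
- parts_bin: blue parts bin 160 x 110 x 75 mm; origin under its centre; to be left alone
Things that resemble listed ones, but are neither listed nor needed, are in the scene too. Several things have the shape of the red_weight; the one meant has the colours described above.

How it is judged:
By the outcome, as a careful person would: the job done as asked, in the order asked, and still so for the second after the job is handed in, with the robot touching nothing.
It also fails if it takes over 72 s, if anything falls off the work surface, if the arm or the gripper's body presses on something with over 40 N, if the wrist force passes 120 N, or if a joint passes its speed limit or range.

### The arm

A 6-joint arm with a two-finger parallel gripper is mounted at the origin on the work surface. World frame = base frame: x ahead of the robot, y to its left, z up, the work surface at z = 0. Lengths are in m, angles in rad, forces in N, time in s.
With the tool pointing down it reaches from about 0.25 to 0.85 m from the base axis. Payload 12.5 kg.
Tool frame: the origin (TCP) lies midway between the tips of the shut fingers; the grasp point (between the pads) lies 19 mm behind it; z points along the fingers, y is the line along which they close (so a half turn about z gives the same grasp; the last joint's range is limited). The gripper opens to 93 mm and grips with 3 to 60 N. Pads are 15 mm wide; open, the fingers measure 128 mm over their backs; the gripper's body (75 mm by 188 mm) begins 65 mm behind the grasp point.
Start: joints at [1.183, 0.351, 1.652, -0, 1.139, -0.085], TCP at [0.164, 0.525, 0.184] pointing down, gripper open.
Joint ranges: [-2.75, 2.75], [-0.79, 2.1], [0.01, 2.65], [-1.57, 4.71], [0.07, 3.14], [-2.87, 2.87]. Speed limits (rad/s): [2.22, 2.22, 2.79, 3.14, 3.14, 3.14].

### API

Orientations are given as [roll, pitch, yaw] about the fixed x, y, z axes, in that order (R = Rz(yaw) Ry(pitch) Rx(roll)).
In Python, from cell import r, viewer, sign_off, models gives the robot as it stands. The module is installed in compiled form; this text tells all that it offers.
- The arm moves only by the tool apply_moves, never from a script. Its argument "motion" is a list of rows, each a list of 7 numbers: the turn, a rotation vector about the world's x, y, z in units of 180 degrees (1.0 is 180 degrees), then the shift along the world's x, y, z in units of 150 mm (1.0 is 150 mm), then the closure, from -1 (fully open) to 1 (shut). A call has 1 to 12 rows; each row shifts and turns the commanded pose from where the row before left it; what a row does not reach is not made up. A row lasts 1/8 s, in which the tool goes at most 62.5 mm and 10.7 degrees, less where a joint would pass 70% of its speed; a pose out of reach is approached as far as the arm can. A call with a number of a shift or a turn outside -1 to 1 is refused whole. A call with a gripper value outside its range is refused whole. The fingers move at their own pace and stop on an object; the grip force is fixed at half the most. Time passes only in rows, so rows that do not move let the fingers close. It gives the time, the measured TCP pose, the force, the opening and the grip force at its end, in the units of the state.
- r.sense(): the state, without advancing time (a new reading comes with each control period).
- viewer.read_camera(name): name is "scene" or "top" or "wrist"; returns a dict with "img" (384x512x3 uint8, red, green, blue), "depth" (384x512 float32, m along the optical axis (not along the pixel's ray), 0 where there is no reading), "fovy" (degrees; the focal length in pixels is half the picture's height over the tangent of half this angle, whatever the lens; pixels are square), "cx", "cy" (the principal point, pixels), "extrinsics" (4x4, takes a point from camera to world coordinates); the wrist camera has in their place "T_tool_cam" (4x4, takes a point from camera to tool coordinates, whose origin is the TCP and whose axes are the flange's). Camera axes: x right, y down, z forward; pixel columns grow to the right and rows downward; lengths in m; the calibration is good to about 2 mm. The wrist camera is an equidistant fisheye: a pixel r from the principal point sees the ray r / f radians off the axis. A picture is of the moment at which its call begins: read the wrist's pose just before it.
- sign_off(): hands the job in; it is judged then, once.
Trained networks look in a picture, given as the dict that the camera call returned (one of the last four; its "shot" number tells which), for a name from the list of things; names that differ only in an ending like _2 or _b are one class to them, and where a whole thing is asked for, a point or a joint stands for the part that bears it (a point fixed in the world has none). Each returns a list of dicts, best first, with "score" (0 to 1); they miss things now and then, are a little off and sometimes report something else, mostly with a low value. They report only what shows in the picture. A call takes as long as a camera call. They do not tell look-alikes from the thing itself.
- models.recognise(picture, target): "location" ([x, y, z] in m, in world coordinates, good to about 4 mm: the middle of the surface that is visible of it).
The state is a dict: "time": time; "q": joint angles; "qvel": joint speeds; "tau": joint torques, N m; "ee_pos": TCP position; "orientation": TCP orientation; "ft_force": force on the tool from outside, world axes, zero at the start; "wrist_torque": the same for the moment, N m; "gripper_width": finger opening in m; "gripper_force": force on a finger pad.
Only numpy, scipy, OpenCV 4.12 (cv2) and the standard library are available. Lean on these libraries where they do the work, as an engineer would, in place of code of your own. Each camera call takes 0.05 s, during which the arm holds its last target. There are 200 camera calls.

## Working session

There is one attempt and no reset: what is moved stays moved. The work goes in short steps, Python scripts to look and compute and a tool call to move; the robot and the scene stay as the last step left them, time stands still between calls to the robot, and variables do not carry over. Pictures are saved under pics/ and viewed, at most 10 in all, crops included, and the job is handed in when it is done.

Besides the shell and the picture viewer there is one more tool, called after "Emit:" as name([rows], argument=value, ...), one row to a line, values as JSON. apply_moves: Moves the arm, as the interface text tells. Its arguments: {"type":"object","properties":{"motion":{"type":"array","items":{"type":"array","items":{"type":"number","minimum":-1,"maximum":1}}}},"required":["motion"]}

```bash
mkdir -p pics
cat > h.py <<'E'
import numpy as np, cv2
from cell import r, viewer, sign_off, models
def P(c,u,v,d=None):
    f=192/np.tan(np.radians(c["fovy"])/2)
    if d is None: d=c["depth"][int(v),int(u)]
    return (c["extrinsics"]@np.array([(u-c["cx"])*d/f,(v-c["cy"])*d/f,d,1]))[:3]
def cloud(c):
    f=192/np.tan(np.radians(c["fovy"])/2)
    v,u=np.mgrid[:384,:512]; d=c["depth"]
    p=np.stack([(u-c["cx"])*d/f,(v-c["cy"])*d/f,d],-1)
    return p@c["extrinsics"][:3,:3].T+c["extrinsics"][:3,3]
def save(c,n): cv2.imwrite("pics/"+n,c["img"][:,:,::-1])
E
python3 - <<'E'
from h import *
np.set_printoptions(precision=4,suppress=True)
print(r.sense())
for n in("scene","top"):
    c=viewer.read_camera(n); save(c,n+"1.png"); np.save(n+".npy",cloud(c)); cv2.imwrite(n+"raw.png",c["img"])
    print(n,c["fovy"],c["extrinsics"][:3,3])
    for t in["board","unit_p_mid","unit_p_tongue","stand","red_weight","red_weight_seat","yellow_weight_1"]:
        print(t,[(np.round(x["location"],3),round(x["score"],2)) for x in models.recognise(c,t)[:5]])
E
```

```text
{'time': 0.0, 'q': array([ 1.1834,  0.3512,  1.6524,  0.    ,  1.1391, -0.0846]), 'qvel': array([-0.0011, -0.0019, -0.0011,  0.0007, -0.0004,  0.0008]), 'tau': array([  0.0006, -49.7335, -28.5249,   0.0699,   0.0259,  -0.0001]), 'ee_pos': array([0.1638, 0.5246, 0.1833]), 'orientation': array([-3.1405, -0.0001,  2.8388]), 'ft_force': array([0.6834, 0.7478, 0.4212]), 'wrist_torque': array([-0.009 ,  0.0581,  0.0244]), 'gripper_force': 0.0, 'gripper_width': 0.09350241633482616}
scene 47.15702882172916 [1.3106 0.185  1.0107]
board [(array([0.602, 0.166, 0.011]), 0.9), (array([0.51 , 0.053, 0.076]), 0.72), (array([ 0.473, -0.296,  0.047]), 0.72), (array([0.604, 0.42 , 0.035]), 0.43)]
unit_p_mid [(array([0.582, 0.06 , 0.065]), 0.7)]
unit_p_tongue []
stand [(array([ 0.5  , -0.273,  0.012]), 0.76)]
red_weight [(array([ 0.474, -0.294,  0.044]), 0.83), (array([ 0.43 , -0.154,  0.031]), 0.57)]
red_weight_seat [(array([ 0.471, -0.299,  0.046]), 0.85), (array([ 0.532, -0.178,  0.032]), 0.64), (array([ 0.431, -0.156,  0.036]), 0.56)]
yellow_weight_1 [(array([ 0.537, -0.29 ,  0.044]), 0.61), (array([ 0.408, -0.305,  0.046]), 0.55)]
top 48.51822235948563 [0.4554 0.0058 1.5105]
board [(array([0.558, 0.121, 0.012]), 0.76)]
unit_p_mid [(array([0.543, 0.047, 0.072]), 0.93)]
unit_p_tongue [(array([0.507, 0.056, 0.072]), 0.44)]
stand [(array([ 0.464, -0.298,  0.01 ]), 0.82)]
red_weight [(array([ 0.68 , -0.244,  0.025]), 0.65), (array([ 0.423, -0.161,  0.035]), 0.62), (array([ 0.523, -0.18 ,  0.032]), 0.53), (array([ 0.467, -0.296,  0.043]), 0.49)]
red_weight_seat [(array([ 0.417, -0.157,  0.034]), 0.64), (array([ 0.522, -0.181,  0.034]), 0.6), (array([ 0.464, -0.295,  0.045]), 0.48), (array([ 0.4  , -0.31 ,  0.044]), 0.34)]
yellow_weight_1 [(array([ 0.467, -0.295,  0.043]), 0.71), (array([ 0.464, -0.472,  0.016]), 0.7), (array([0.508, 0.057, 0.071]), 0.69), (array([ 0.4  , -0.312,  0.045]), 0.63), (array([ 0.53 , -0.292,  0.046]), 0.49)]
```

```bash
python3 -c "
import cv2,numpy as np
a=cv2.imread('pics/scene1.png');b=cv2.imread('pics/top1.png')
cv2.imwrite('pics/both.png',cv2.resize(np.vstack([a,b])[:, :],(512,768))[:, :])
cv2.imwrite('pics/t2.png',cv2.resize(b,(800,600)));cv2.imwrite('pics/s2.png',cv2.resize(a,(800,600)))"
```

```text
(no output)
```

View pics/t2.png

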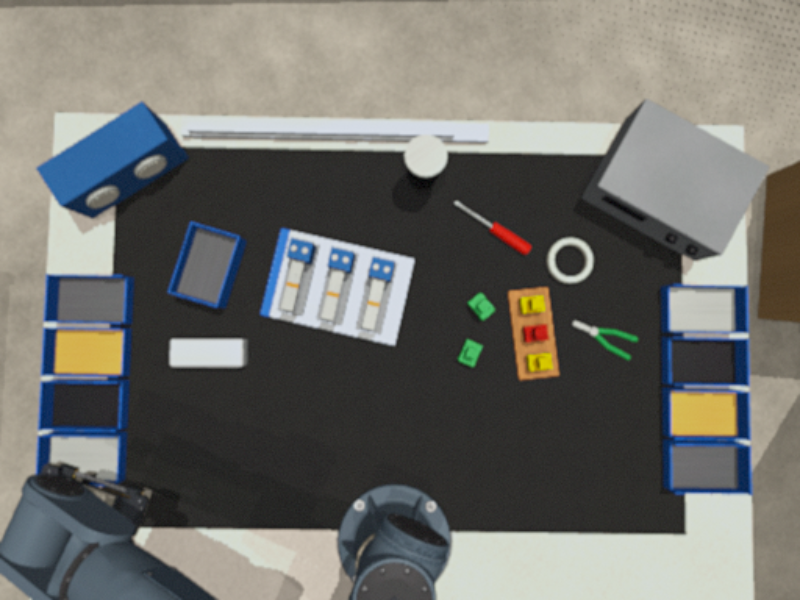

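View pics/s2.png

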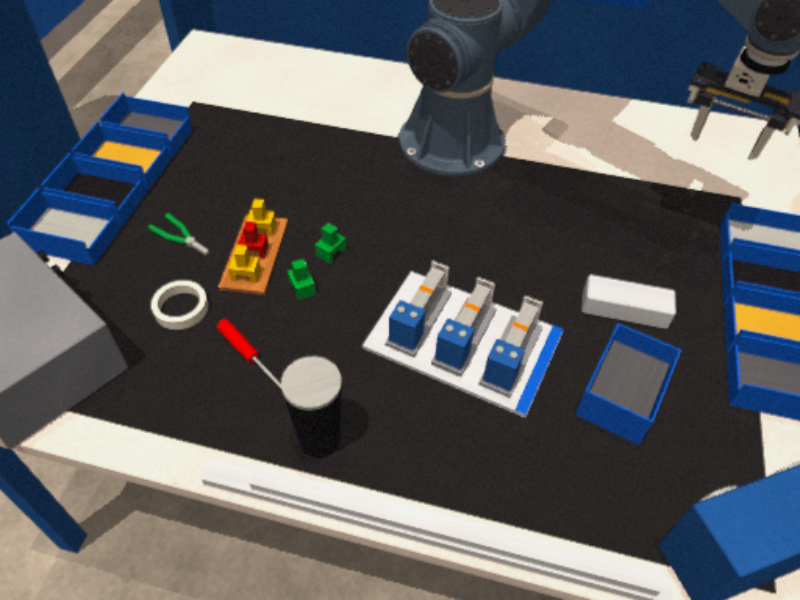

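Top view (800×600): blue edge at left, stripes at (292,285), (332,294), (372,297). The red saddle weight is at (535,333), between the yellows at (532,304) and (540,362). The green ones at (481,306) and (469,352) are decoys. Next I'll measure the stripes, axes and red grip from both views.

Run:
```python
from h import *
np.set_printoptions(precision=4,suppress=True)
C={}
f={}
for n in("top","scene"):
    c=viewer.read_camera(n); C[n]=c; X=cloud(c); im=c["img"]
    hsv=cv2.cvtColor(im,cv2.COLOR_RGB2HSV); H,S,V=[hsv[...,i].astype(int) for i in range(3)]
    def comps(m,amin,name):
        k,l,st,ce=cv2.connectedComponentsWithStats(m.astype(np.uint8))
        for i in range(1,k):
            if st[i,4]>=amin:
                p=X[l==i]; print(n,name,"px",ce[i],st[i,4],"med",np.median(p,0),"mean",p.mean(0))
                f.setdefault((n,name),[]).append(ce[i])
    board=(X[...,0]>.4)&(X[...,0]<.72)&(X[...,1]>-.05)&(X[...,1]<.36)
    comps(board&(X[...,2]>.05)&(H>8)&(H<22)&(S>110),4,"orange")
    red=((H<5)|(H>174))&(S>150)&(X[...,1]<-.2)&(X[...,0]<.56)
    comps(red,10,"red"); comps(red&(X[...,2]>.06),5,"redgrip")
    # stand, units axes
    g=X[board&(X[...,2]>.064)&(X[...,2]<.086)&(S<80)]
    if n=="top":
        m=(board&(X[...,2]>.06)&(X[...,2]<.082)&(S<110)).astype(np.uint8)
        k,l,st,ce=cv2.connectedComponentsWithStats(m)
        for i in range(1,k):
            if st[i,4]>40:
                p=X[l==i]; (cc,wh,a)=cv2.minAreaRect((p[:,:2]*1000).astype(np.float32)); print("unit",cc,wh,a,np.median(p[:,2]), cv2.fitLine((p[:,:2]*1000).astype(np.float32),2,0,.01,.01).ravel())
        def rect(m,name):
            p=(X[m][:,:2]*1000).astype(np.float32); print(name,len(p),cv2.minAreaRect(p))
        bm=board&(X[...,2]>.004)&(X[...,2]<.02)
        rect(cv2.morphologyEx(bm.astype(np.uint8),cv2.MORPH_OPEN,np.ones((3,3)))>0,"board")
        rect((H>5)&(H<17)&(S>80)&(X[...,1]<-.2)&(X[...,1]>-.37)&(X[...,0]<.62)&(X[...,0]>.34)&(X[...,2]<.025),"stand")
    s=12 if n=="top" else 8
    u,v=map(int,f[(n,"red")][0]); cv2.imwrite("pics/crop_%s.png"%n,cv2.resize(im[v-45:v+45,u-60:u+60,::-1],(600,450),interpolation=cv2.INTER_CUBIC))
def ray(c,px):
    F=192/np.tan(np.radians(c["fovy"])/2); d=c["extrinsics"][:3,:3]@[(px[0]-c["cx"])/F,(px[1]-c["cy"])/F,1]
    return c["extrinsics"][:3,3],d/np.linalg.norm(d)
for nm in("orange","redgrip"):
    for a in f.get(("top",nm),[]):
        for b in f.get(("scene",nm),[]):
            o1,d1=ray(C["top"],a);o2,d2=ray(C["scene"],b)
            s=np.linalg.lstsq(np.c_[d1,-d2],o2-o1,rcond=None)[0]
            p,q=o1+s[0]*d1,o2+s[1]*d2
            if np.linalg.norm(p-q)<.012: print("tri",nm,(p+q)/2,np.linalg.norm(p-q))
```

```text
top orange px [187.     182.0714] 14 med [0.5599 0.2262 0.0712] mean [0.5597 0.2257 0.0712]
top orange px [213.     188.0714] 14 med [0.5409 0.1371 0.074 ] mean [0.5407 0.1372 0.0741]
top orange px [238.7333 194.    ] 15 med [0.5222 0.0494 0.0702] mean [0.5223 0.0501 0.0708]
top red px [342.1353 212.9925] 133 med [ 0.4637 -0.3007  0.05  ] mean [ 0.4638 -0.3029  0.0588]
top redgrip px [344.9245 212.4528] 53 med [ 0.467  -0.3077  0.0813] mean [ 0.4656 -0.308   0.0797]
unit (561.3262329101562, 228.22683715820312) (32.450138092041016, 108.88229370117188) 79.5107192993164 0.0717012302003539 [  0.9804  -0.1972 561.1411 226.3144]
unit (541.78515625, 138.2154083251953) (26.50898551940918, 109.20823669433594) 78.00331115722656 0.0735816726870675 [  0.978   -0.2088 541.1494 138.3753]
unit (551.2034912109375, 44.259803771972656) (25.438491821289062, 52.39743423461914) 78.36233520507812 0.0721625462680704 [  0.9853  -0.171  551.1108  44.5396]
unit (494.6080322265625, 56.25141525268555) (25.426441192626953, 51.22050476074219) 78.22870635986328 0.07157006277312594 [  0.9821  -0.1883 494.2896  56.4
[... 227 characters left out ...]

scene orange px [272.5 185. ] 28 med [0.5231 0.0549 0.0726] mean [0.5219 0.055  0.0728]
scene orange px [302.2258 196.0968] 31 med [0.541  0.1427 0.0753] mean [0.5408 0.1427 0.0749]
scene orange px [332.8    208.6333] 30 med [0.5598 0.2302 0.0732] mean [0.5599 0.2297 0.073 ]
scene red px [162.1207 152.7672] 232 med [ 0.4744 -0.2971  0.0488] mean [ 0.471  -0.2981  0.0542]
scene redgrip px [159.7051 147.141 ] 78 med [ 0.473  -0.302   0.0788] mean [ 0.4698 -0.3031  0.0757]
tri orange [0.5595 0.2277 0.0718] 0.004220082083554622
tri orange [0.5403 0.1399 0.0736] 0.005484103972327424
tri orange [0.5217 0.0525 0.072 ] 0.0048629181363319405
tri redgrip [ 0.4651 -0.3081  0.0702] 0.003981554325441641
```

View pics/crop_top.png

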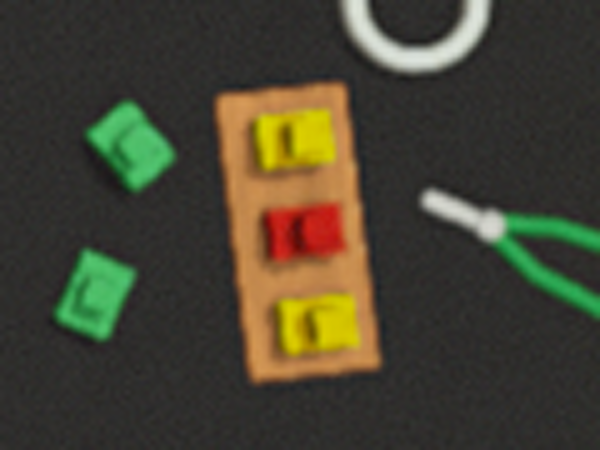

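Confirmed: red is the middle one on the stand, with yaw about +7°. The tongues run at about -12°. Next I go over station 1 with the fingers shut.

Emit:
apply_moves([
  [0,0,0.003,0.264,-0.199,0,1],
  [0,0,0.003,0.264,-0.199,0,1],
  [0,0,0.003,0.264,-0.199,0,1],
  [0,0,0.003,0.264,-0.199,0,1],
  [0,0,0.003,0.264,-0.199,0,1],
  [0,0,0.003,0.264,-0.199,0,1],
  [0,0,0.003,0.264,-0.199,-0.1,1],
  [0,0,0.003,0.264,-0.199,-0.1,1],
  [0,0,0.003,0.264,-0.199,-0.1,1],
  [0,0,0.003,0.264,-0.199,-0.1,1],
  [0,0,0,0,0,0,1],
  [0,0,0,0,0,0,1],
])

```text
time: 2.4
ee_pos: [0.5596, 0.2267, 0.1239]
orientation: [3.142, -0.0, 2.933]
ft_force: [0.3, -0.4, 0.2]
gripper_width: 0.0003
gripper_force: 0.0
```

```bash
cat >> h.py <<'E'
from scipy.spatial.transform import Rotation as Ro
def wrist():
    s=r.sense(); c=viewer.read_camera("wrist")
    T=np.eye(4); T[:3,:3]=Ro.from_euler("xyz",s["orientation"]).as_matrix(); T[:3,3]=s["ee_pos"]
    c["E"]=T@c["T_tool_cam"]; return s,c
def wplane(c,u,v,z):
    F=192/np.tan(np.radians(c["fovy"])/2)
    x,y=np.asarray(u)-c["cx"],np.asarray(v)-c["cy"]; rr=np.hypot(x,y)+1e-9; t=rr/F
    d=np.stack([np.sin(t)*x/rr,np.sin(t)*y/rr,np.cos(t)],-1)@c["E"][:3,:3].T
    o=c["E"][:3,3]; return o+d*((z-o[2])/d[...,2])[...,None]
E
python3 - <<'E'
from h import *
np.set_printoptions(precision=4,suppress=True)
s,c=wrist(); im=c["img"]; print(s["ee_pos"],s["ft_force"],c["E"],c["fovy"])
cv2.imwrite("pics/w1.png",cv2.resize(im[:,:,::-1],(768,576)))
hsv=cv2.cvtColor(im,cv2.COLOR_RGB2HSV); m=(hsv[...,0]>8)&(hsv[...,0]<22)&(hsv[...,1]>120)
k,l,st,ce=cv2.connectedComponentsWithStats(m.astype(np.uint8))
for i in range(1,k):
    if st[i,4]>15: print(ce[i],st[i],wplane(c,*ce[i],.072),np.median(c["depth"][l==i]))
E
```

```text
[0.5596 0.2267 0.1239] [ 0.3483 -0.4291  0.2388] [[ 0.2068  0.9379  0.2785  0.482 ]
 [ 0.9784 -0.1985 -0.058   0.243 ]
 [ 0.0008  0.2845 -0.9587  0.3235]
 [ 0.      0.      0.      1.    ]] 65.70646984690485
[ 77.396  192.4802] [ 67 188  22  10 202] [0.5217 0.0556 0.072 ] 0.26344645
[158.  193.5] [145 189  27  10 268] [0.5409 0.1425 0.072 ] 0.2619152
[255.6512 193.505 ] [241 189  31  10 301] [0.5593 0.23   0.072 ] 0.26379314
[246.9793 299.0124] [245 273   5  52 242] [0.6705 0.1978 0.072 ] 0.07361907
[257.2957 298.5348] [255 273   6  52 230] [0.6721 0.2085 0.072 ] 0.07393615
[225.9654 343.5129] [  65  323  301   36 5777] [0.7328 0.1588 0.072 ] 0.06718833
```

View pics/w1.png

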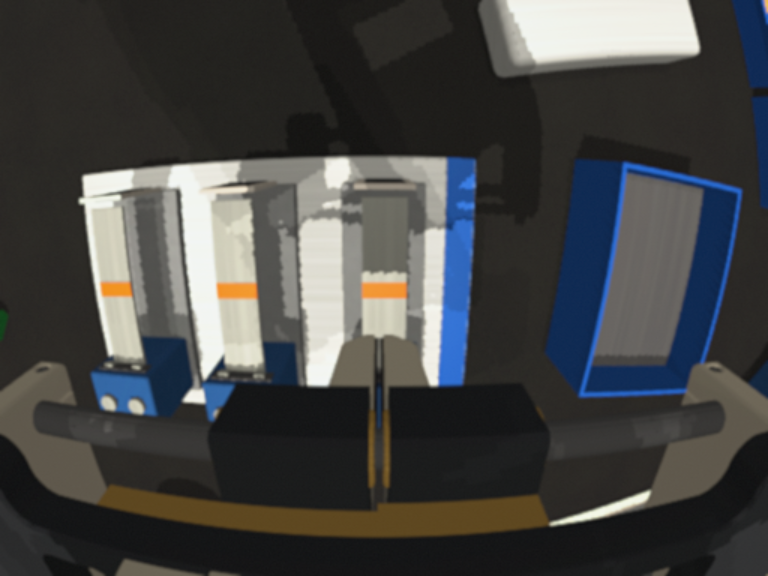

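The stripe of station 1 is right ahead of the fingertips at (384,290). The tool needs about 2 mm more in +y. Then I descend to just above the tongue.

Emit:
apply_moves([
  [0,0,0,0,0.013,-0.1,1],
  [0,0,0,0,0,-0.1,1],
  [0,0,0,0,0,-0.1,1],
  [0,0,0,0,0,0,1],
])

```text
time: 2.95
ee_pos: [0.559, 0.2282, 0.0772]
orientation: [-3.14, -0.002, 2.933]
ft_force: [0.8, -0.5, 0.2]
gripper_width: 0.0003
gripper_force: 0.0
```

Emit:
apply_moves([
  [0,0,0,0,0,-0.01,1],
  [0,0,0,0,0,-0.01,1],
  [0,0,0,0,0,0,1],
])

```text
time: 3.32
ee_pos: [0.5601, 0.2284, 0.076]
orientation: [3.141, 0.0, 2.933]
ft_force: [0.1, -0.2, 0.8]
gripper_width: 0.0005
gripper_force: 0.0
```

Emit:
apply_moves([
  [0,0,0,0,0,-0.01,1],
  [0,0,0,0,0,0,1],
])

```text
time: 3.58
ee_pos: [0.5599, 0.2284, 0.0743]
orientation: [-3.142, -0.0, 2.933]
ft_force: [-0.1, 0.5, 0.1]
gripper_width: 0.0
gripper_force: 0.0
```

Emit:
apply_moves([
  [0,0,0,0,0,-0.01,1],
  [0,0,0,0,0,0,1],
])

```text
time: 3.82
ee_pos: [0.5599, 0.2284, 0.0727]
orientation: [-3.141, -0.0, 2.933]
ft_force: [0.1, -0.7, -0.3]
gripper_width: -0.0
gripper_force: 0.0
```

Emit:
apply_moves([
  [0,0,0,0,0,-0.01,1],
  [0,0,0,0,0,0,1],
])

```text
time: 4.08
ee_pos: [0.5599, 0.2284, 0.0712]
orientation: [-3.141, -0.0, 2.933]
ft_force: [-0.3, -0.0, 0.2]
gripper_width: 0.0006
gripper_force: 0.0
```

Emit:
apply_moves([
  [0,0,0,0,0,-0.005,1],
  [0,0,0,0,0,0,1],
])

```text
time: 4.32
ee_pos: [0.5599, 0.2284, 0.0705]
orientation: [-3.142, -0.0, 2.933]
ft_force: [-0.5, 0.6, 0.4]
gripper_width: 0.0005
gripper_force: 0.0
```

Emit:
apply_moves([
  [0,0,0,0,0,-0.007,1],
  [0,0,0,0,0,0,1],
])

```text
time: 4.58
ee_pos: [0.5599, 0.2284, 0.0694]
orientation: [-3.142, -0.0, 2.933]
ft_force: [0.6, -0.3, -0.2]
gripper_width: 0.0007
gripper_force: 0.0
```

Emit:
apply_moves([
  [0,0,0,0,0,-0.007,1],
  [0,0,0,0,0,0,1],
])

```text
time: 4.82
ee_pos: [0.5599, 0.2284, 0.0684]
orientation: [-3.141, -0.0, 2.933]
ft_force: [0.2, 0.4, 0.7]
gripper_width: 0.0008
gripper_force: 0.0
```

Emit:
apply_moves([
  [0,0,0,0,0,-0.007,1],
  [0,0,0,0,0,0,1],
])

```text
time: 5.08
ee_pos: [0.5599, 0.2284, 0.0673]
orientation: [-3.141, -0.0, 2.933]
ft_force: [0.2, 1.0, 0.3]
gripper_width: 0.0006
gripper_force: 0.0
```

No contact shows yet at z = 0.0673, so I'm looking from the scene and wrist cameras.

Run:
```python
from h import *
np.set_printoptions(precision=4,suppress=True)
s,c=wrist(); c2=viewer.read_camera("scene"); im=c["img"]
a=cv2.resize(im[150:290,170:340,::-1],(510,420),interpolation=cv2.INTER_CUBIC)
b=cv2.resize(c2["img"][150:255,290:395,::-1],(420,420),interpolation=cv2.INTER_CUBIC)
cv2.imwrite("pics/w2.png",cv2.resize(np.hstack([a,b]),(798,360)))
print([r.sense()["ft_force"] for _ in range(3)])
```

```text
[array([-0.432 , -0.4166, -0.0717]), array([-0.432 , -0.4166, -0.0717]), array([-0.432 , -0.4166, -0.0717])]
```

View pics/w2.png

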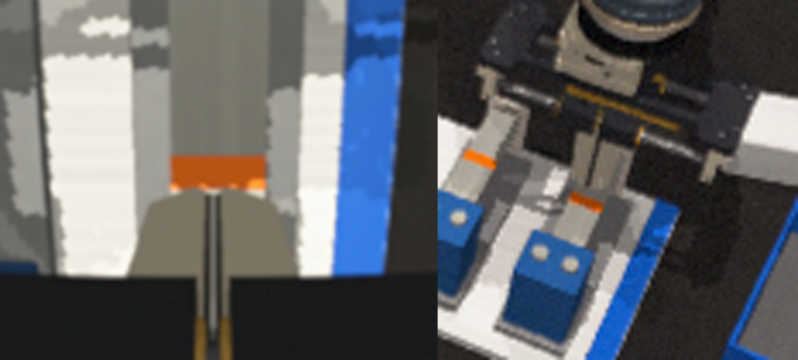

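Run:
```python
from h import *
np.set_printoptions(precision=4,suppress=True)
s,c=wrist(); F=192/np.tan(np.radians(c["fovy"])/2)
def W(u,v):
    d=c["depth"][v,u]; x,y=u-c["cx"],v-c["cy"]; rr=np.hypot(x,y); t=rr/F
    k=d*np.tan(t)/rr; return (c["E"]@[x*k,y*k,d,1])[:3]
print(s["ee_pos"])
for v in range(180,262,4): print(v,*[W(u,v) for u in (245,249,257,263)])
c2=viewer.read_camera("scene"); X=cloud(c2)
print("scene"); 
for v in range(194,222,2): print(v,*[X[v,u] for u in (330,333,336)])
```

```text
[0.56   0.2284 0.0674]
180 [0.5317 0.2294 0.0708] [0.5323 0.2321 0.071 ] [0.5333 0.2375 0.0713] [0.5343 0.2415 0.0708]
184 [0.5344 0.2289 0.0712] [0.5351 0.2315 0.0705] [0.536  0.2369 0.0715] [0.5369 0.2409 0.0712]
188 [0.5371 0.2283 0.0716] [0.5381 0.2308 0.0699] [0.5389 0.2363 0.071 ] [0.54   0.2403 0.0703]
192 [0.5401 0.2276 0.0708] [0.5406 0.2303 0.0711] [0.5419 0.2357 0.0706] [0.5426 0.2398 0.0711]
196 [0.5426 0.2271 0.0718] [0.5433 0.2298 0.0714] [0.5445 0.2352 0.0714] [0.5452 0.2392 0.0718]
200 [0.5456 0.2264 0.0715] [0.5463 0.2291 0.0711] [0.5476 0.2345 0.0705] [0.548  0.2387 0.0719]
204 [0.5488 0.2257 0.0704] [0.549  0.2285 0.0715] [0.55   0.234  0.0721] [0.5509 0.2381 0.0719]
208 [0.4824 0.2447 0.267 ] [0.5524 0.2278 0.0702] [0.5536 0.2333 0.0701] [0.5538 0.2375 0.0719]
212 [0.5541 0.2246 0.0721] [0.5544 0.2274 0.0726] [0.5564 0.2327 0.0704] [0.5568 0.2369 0.0717]
216 [0.5574 0.2238 0.0712] [0.5575 0.2267 0.0724] [0.5589 0.2322 0.0717] [0.5596 0.2363 0.0721]
220 [0.5597 0.2234 0.0729] [0.5608 0.226  0.0715] [0.5619 0.2316 0.0716] [0.5628 0.2357 0.0718]
224 [0.55   0.2262 0.
[... 1266 characters left out ...]
.566  0.2255 0.1079] [0.5706 0.2327 0.116 ]
204 [0.5467 0.2202 0.0736] [0.5667 0.2268 0.1007] [0.5689 0.2341 0.1059]
206 [0.5534 0.2212 0.0734] [0.5497 0.2291 0.0715] [0.5469 0.2369 0.0708]
208 [0.5619 0.2221 0.0756] [0.5575 0.23   0.0728] [0.5536 0.2379 0.0706]
210 [0.5669 0.2231 0.0735] [0.5642 0.2309 0.0727] [0.5638 0.2385 0.075 ]
212 [0.5715 0.2242 0.0709] [0.5701 0.2319 0.0718] [0.5675 0.2397 0.0712]
214 [0.5802 0.225  0.0735] [0.5832 0.2324 0.0801] [0.5755 0.2405 0.073 ]
216 [0.5844 0.2261 0.0705] [0.5846 0.2336 0.0735] [0.539  0.2447 0.0175]
218 [0.5945 0.2268 0.0752] [0.5903 0.2346 0.0724] [0.5465 0.2456 0.0182]
220 [0.5996 0.2279 0.0734] [0.5964 0.2355 0.072 ] [0.5531 0.2465 0.0179]
```

Depth in both views puts the real fingertips at about z = 0.099, some 30 mm above the reported TCP, so they're still floating clear of the tongue. I'll descend 20 mm and measure again.

Emit:
apply_moves([
  [0,0,0,0,0,-0.04,1],
  [0,0,0,0,0,-0.04,1],
  [0,0,0,0,0,-0.04,1],
  [0,0,0,0,0,0,1],
])

```text
time: 5.78
ee_pos: [0.5596, 0.2283, 0.0487]
orientation: [-3.141, -0.001, 2.933]
ft_force: [0.3, -0.4, -1.0]
gripper_width: 0.0008
gripper_force: 0.0
```

Run:
```python
from h import *
np.set_printoptions(precision=4,suppress=True)
s,c=wrist(); F=192/np.tan(np.radians(c["fovy"])/2)
def W(u,v):
    d=c["depth"][v,u]; x,y=u-c["cx"],v-c["cy"]; rr=np.hypot(x,y); t=rr/F
    k=d*np.tan(t)/rr; return (c["E"]@[x*k,y*k,d,1])[:3]
print(s["ee_pos"],s["ft_force"])
for v in range(204,232,2): print(v,*[W(u,v) for u in (247,257,261)])
```

```text
[0.5596 0.2283 0.0487] [ 0.2587 -0.4175 -0.9636]
204 [0.5423 0.2286 0.0707] [0.5429 0.235  0.0729] [0.5441 0.2373 0.0708]
206 [0.5439 0.2283 0.07  ] [0.545  0.2346 0.0707] [0.5455 0.2371 0.0706]
208 [0.5447 0.2282 0.0715] [0.5464 0.2343 0.0704] [0.5466 0.2368 0.0712]
210 [0.5462 0.2278 0.0709] [0.5475 0.2341 0.0711] [0.5479 0.2366 0.0714]
212 [0.5474 0.2276 0.0713] [0.549  0.2337 0.0705] [0.5492 0.2363 0.0714]
214 [0.5491 0.2272 0.0704] [0.5501 0.2335 0.0713] [0.5501 0.2361 0.0726]
216 [0.55   0.227  0.0716] [0.5515 0.2332 0.071 ] [0.552  0.2357 0.0712]
218 [0.5514 0.2267 0.0715] [0.5526 0.233  0.0718] [0.5531 0.2355 0.0717]
220 [0.5527 0.2264 0.0716] [0.4822 0.2447 0.2484] [0.5547 0.2352 0.0712]
222 [0.5542 0.2261 0.0711] [0.5556 0.2324 0.071 ] [0.5555 0.235  0.0725]
224 [0.55   0.2272 0.0846] [0.5515 0.233  0.0841] [0.5517 0.2354 0.0848]
226 [0.55   0.2273 0.0878] [0.5517 0.2329 0.0867] [0.5519 0.2353 0.0872]
228 [0.5502 0.2273 0.0902] [0.5515 0.2329 0.09  ] [0.5517 0.2352 0.0907]
230 [0.5502 0.2273 0.093 ] [0.5513 0.2329 0.0933] [0.5516 0.2352 0.0936]
```

Emit:
apply_moves([
  [0,0,0,0,0,-0.02,1],
  [0,0,0,0,0,-0.02,1],
  [0,0,0,0,0,0,1],
])

```text
time: 6.2
ee_pos: [0.5598, 0.2284, 0.0432]
orientation: [-3.141, -0.0, 2.933]
ft_force: [-0.5, 0.1, -0.3]
gripper_width: 0.0005
gripper_force: 0.0
```

Emit:
apply_moves([
  [0,0,0,0,0,-0.01,1],
  [0,0,0,0,0,0,1],
])

```text
time: 6.45
ee_pos: [0.56, 0.2284, 0.0419]
orientation: [-3.142, -0.0, 2.933]
ft_force: [-1.0, -0.2, 0.3]
gripper_width: 0.0006
gripper_force: 0.0
```

Emit:
apply_moves([
  [0,0,0,0,0,-0.01,1],
  [0,0,0,0,0,0,1],
])

```text
time: 6.7
ee_pos: [0.5599, 0.2284, 0.0403]
orientation: [-3.142, -0.0, 2.933]
ft_force: [-0.2, 0.4, -0.6]
gripper_width: 0.0005
gripper_force: 0.0
```

Emit:
apply_moves([
  [0,0,0,0,0,-0.01,1],
  [0,0,0,0,0,0,1],
])

```text
time: 6.95
ee_pos: [0.5599, 0.2284, 0.0388]
orientation: [-3.142, -0.0, 2.933]
ft_force: [-0.7, -0.1, 0.4]
gripper_width: 0.0007
gripper_force: 0.0
```

Emit:
apply_moves([
  [0,0,0,0,0,-0.01,1],
  [0,0,0,0,0,0,1],
])

```text
time: 7.2
ee_pos: [0.56, 0.2285, 0.0375]
orientation: [3.141, 0.0, 2.933]
ft_force: [0.4, -0.1, 0.3]
gripper_width: 0.0005
gripper_force: 0.6
```

Emit:
apply_moves([
  [0,0,0,0,0,-0.01,1],
  [0,0,0,0,0,0,1],
])

```text
time: 7.45
ee_pos: [0.56, 0.2285, 0.0361]
orientation: [3.142, 0.0, 2.933]
ft_force: [-1.7, -0.3, 3.9]
gripper_width: 0.0002
gripper_force: 2.1
```

Emit:
apply_moves([
  [0,0,0,0,0,-0.007,1],
  [0,0,0,0,0,0,1],
])

```text
time: 7.7
ee_pos: [0.5601, 0.2285, 0.0351]
orientation: [3.141, 0.0, 2.933]
ft_force: [-2.1, -0.5, 6.2]
gripper_width: 0.0006
gripper_force: 3.2
```

Emit:
apply_moves([
  [0,0,0,0,0,-0.005,1],
  [0,0,0,0,0,0,1],
])

```text
time: 7.95
ee_pos: [0.5601, 0.2285, 0.0346]
orientation: [3.141, 0.0, 2.933]
ft_force: [-2.2, -1.1, 8.0]
gripper_width: 0.0005
gripper_force: 3.9
```

Emit:
apply_moves([
  [0,0,0,0,0,0,1],
  [0,0,0,0,0,0,1],
  [0,0,0,0,0,0,1],
  [0,0,0,0,0,0,1],
  [0,0,0,0,0,0,1],
  [0,0,0,0,0,0,1],
  [0,0,0,0,0,0,1],
  [0,0,0,0,0,0,1],
  [0,0,0,0,0,0,1],
  [0,0,0,0,0,0,1],
])

```text
time: 9.2
ee_pos: [0.5601, 0.2285, 0.0346]
orientation: [3.141, 0.0, 2.933]
ft_force: [-2.3, 0.0, 7.6]
gripper_width: 0.0005
gripper_force: 3.9
```

Unit 1 gives about 3.4 mm at 7.8 N, so it's sound. On to station 2.

Emit:
apply_moves([
  [0,0,0,0,0,0.1,1],
  [0,0,0,0,0,0.1,1],
  [0,0,0,-0.041,-0.194,0,1],
  [0,0,0,-0.041,-0.194,0,1],
  [0,0,0,-0.041,-0.195,0,1],
  [0,0,0,0,0,-0.07,1],
  [0,0,0,0,0,-0.06,1],
  [0,0,0,0,0,0,1],
])

```text
time: 10.2
ee_pos: [0.5411, 0.1417, 0.0438]
orientation: [-3.141, -0.001, 2.934]
ft_force: [0.8, 0.1, 0.1]
gripper_width: 0.0002
gripper_force: 0.0
```

Run:
```python
from h import *
np.set_printoptions(precision=4,suppress=True)
s,c=wrist(); F=192/np.tan(np.radians(c["fovy"])/2); print(s["ee_pos"],s["ft_force"])
c2=viewer.read_camera("scene")
a=cv2.resize(c["img"][150:290,170:340,::-1],(510,420),interpolation=cv2.INTER_CUBIC)
b=cv2.resize(c2["img"][135:240,255:360,::-1],(420,420),interpolation=cv2.INTER_CUBIC)
cv2.imwrite("pics/w3.png",cv2.resize(np.hstack([a,b]),(798,360)))
def W(u,v):
    d=c["depth"][v,u]; x,y=u-c["cx"],v-c["cy"]; rr=np.hypot(x,y); t=rr/F
    k=d*np.tan(t)/rr; return (c["E"]@[x*k,y*k,d,1])[:3]
for v in range(212,230,2): print(v,*[W(u,v) for u in (247,257,261)])
```

```text
[0.5411 0.1417 0.0438] [0.753 0.131 0.097]
212 [0.5265 0.1415 0.0729] [0.5278 0.1475 0.073 ] [0.5283 0.1499 0.073 ]
214 [0.5277 0.1413 0.0731] [0.5286 0.1473 0.0741] [0.5293 0.1497 0.0736]
216 [0.5291 0.141  0.073 ] [0.5304 0.147  0.0729] [0.5308 0.1494 0.0732]
218 [0.5304 0.1407 0.0729] [0.5316 0.1468 0.0731] [0.5325 0.1491 0.0721]
220 [0.5315 0.1405 0.0733] [0.5326 0.1465 0.0738] [0.5335 0.1489 0.0728]
222 [0.533  0.1401 0.073 ] [0.5343 0.1462 0.073 ] [0.5344 0.1487 0.0738]
224 [0.5317 0.1405 0.0792] [0.5328 0.1464 0.0797] [0.5332 0.1488 0.0798]
226 [0.532  0.1405 0.0816] [0.5329 0.1463 0.0824] [0.5335 0.1486 0.0821]
228 [0.5316 0.1406 0.0855] [0.5325 0.1464 0.0862] [0.5332 0.1486 0.0857]
```

View pics/w3.png

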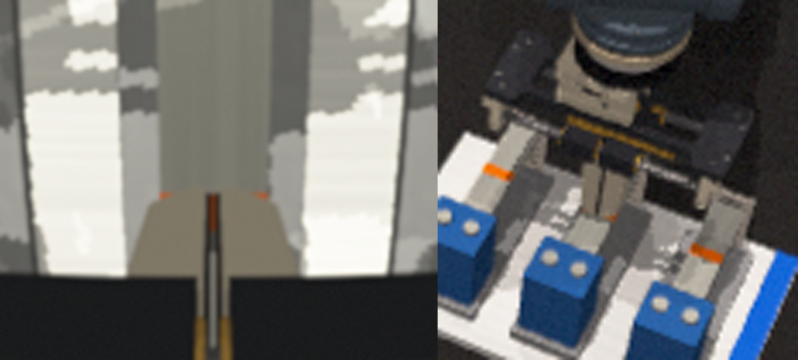

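The tips now cover the stripe, centred at (213,195) in the crop. The tan brackets at (525,140) and (712,190) look close to the neighbouring tongues, so I'm checking their height.

Run:
```python
from h import *
np.set_printoptions(precision=3,suppress=True)
c=viewer.read_camera("scene"); X=cloud(c)
R=Ro.from_euler("xyz",r.sense()["orientation"]).as_matrix(); t=r.sense()["ee_pos"]
L=(X-t)@R   # tool frame
m=(abs(L[...,0])<.06)&(abs(L[...,1])<.13)&(X[...,2]>.079)
for y in np.arange(-.12,.12,.01):
    k=m&(L[...,1]>=y)&(L[...,1]<y+.01)
    if k.sum(): 
        z=np.sort(X[k][:,2]); print("%.2f"%y,k.sum(),z[:4],"toolx of lowest",L[k][np.argsort(X[k][:,2])[:3],0])
```

```text
-0.12 2 [0.088 0.09 ] toolx of lowest [-0.054 -0.06 ]
-0.11 6 [0.088 0.09  0.091 0.092] toolx of lowest [-0.059 -0.056 -0.06 ]
-0.10 35 [0.087 0.088 0.091 0.091] toolx of lowest [-0.057 -0.059 -0.057]
-0.09 140 [0.09  0.09  0.092 0.093] toolx of lowest [-0.057 -0.055 -0.057]
-0.08 200 [0.09  0.09  0.091 0.091] toolx of lowest [-0.057 -0.059 -0.059]
-0.07 295 [0.088 0.091 0.093 0.175] toolx of lowest [-0.056 -0.059 -0.058]
-0.06 332 [0.177 0.177 0.177 0.178] toolx of lowest [ 0.023 -0.03  -0.032]
-0.05 320 [0.178 0.18  0.181 0.181] toolx of lowest [-0.03  -0.034 -0.028]
-0.04 363 [0.177 0.178 0.178 0.18 ] toolx of lowest [-0.031 -0.031 -0.033]
-0.03 447 [0.092 0.092 0.167 0.168] toolx of lowest [-0.057 -0.056 -0.035]
-0.02 483 [0.089 0.09  0.09  0.09 ] toolx of lowest [-0.053 -0.01  -0.054]
-0.01 507 [0.08  0.081 0.083 0.085] toolx of lowest [-0.009 -0.006 -0.009]
-0.00 479 [0.081 0.083 0.083 0.084] toolx of lowest [-0.01 -0.01 -0.01]
0.01 498 [0.081 0.086 0.087 0.091] toolx of lowest [-0.001 -0.006 -0.008]
0.02 499 [0.092 0.093 0.094 0.095] toolx of lowest [-0.055 -0.059 -0.057]
0.03 510 [0.17  0.175 0.175 0.175] toolx of lowest [-0.011  0.019 -0.034]
0.04 385 [0.175 0.175 0.176 0.177] toolx of lowest [-0.03   0.024 -0.031]
0.05 293 [0.174 0.177 0.178 0.178] toolx of lowest [ 0.025 -0.031  0.024]
0.06 247 [0.09  0.093 0.175 0.178] toolx of lowest [-0.057 -0.057 -0.029]
0.07 166 [0.086 0.087 0.089 0.091] toolx of lowest [-0.058 -0.059 -0.057]
0.08 131 [0.088 0.09  0.091 0.092] toolx of lowest [-0.056 -0.056 -0.056]
0.09 65 [0.08  0.08  0.089 0.089] toolx of lowest [ 0.055  0.059 -0.057]
0.10 8 [0.083 0.087 0.087 0.089] toolx of lowest [ 0.059 -0.058 -0.055]
0.11 4 [0.083 0.09  0.09  0.09 ] toolx of lowest [-0.058 -0.056 -0.059]
```

The body clears everything by about 100 mm. Pressing on.

Emit:
apply_moves([
  [0,0,0,0,0,-0.02,1],
  [0,0,0,0,0,0,1],
])

```text
time: 10.6
ee_pos: [0.5414, 0.1411, 0.0415]
orientation: [-3.141, -0.0, 2.933]
ft_force: [-0.1, 0.4, -0.2]
gripper_width: 0.0005
gripper_force: 0.0
```

Emit:
apply_moves([
  [0,0,0,0,0,-0.01,1],
  [0,0,0,0,0,0,1],
])

```text
time: 10.85
ee_pos: [0.5415, 0.1409, 0.0401]
orientation: [-3.142, -0.0, 2.933]
ft_force: [-0.7, 0.3, -0.3]
gripper_width: 0.0003
gripper_force: 0.0
```

Emit:
apply_moves([
  [0,0,0,0,0,-0.01,1],
  [0,0,0,0,0,0,1],
])

```text
time: 11.1
ee_pos: [0.5416, 0.141, 0.0386]
orientation: [3.142, 0.0, 2.933]
ft_force: [-0.4, -0.3, 1.8]
gripper_width: 0.0003
gripper_force: 0.6
```

Emit:
apply_moves([
  [0,0,0,0,0,-0.01,1],
  [0,0,0,0,0,0,1],
])

```text
time: 11.35
ee_pos: [0.5416, 0.141, 0.0372]
orientation: [3.142, 0.0, 2.933]
ft_force: [-0.5, 0.3, 1.6]
gripper_width: 0.0005
gripper_force: 1.2
```

Emit:
apply_moves([
  [0,0,0,0,0,-0.013,1],
  [0,0,0,0,0,0,1],
])

```text
time: 11.6
ee_pos: [0.5416, 0.141, 0.0352]
orientation: [3.142, 0.0, 2.933]
ft_force: [-1.0, -0.1, 4.7]
gripper_width: -0.0
gripper_force: 2.0
```

Emit:
apply_moves([
  [0,0,0,0,0,-0.007,1],
  [0,0,0,0,0,0,1],
])

```text
time: 11.85
ee_pos: [0.5417, 0.141, 0.0342]
orientation: [3.141, 0.0, 2.933]
ft_force: [-0.9, 0.2, 5.2]
gripper_width: 0.0004
gripper_force: 2.4
```

Emit:
apply_moves([
  [0,0,0,0,0,-0.012,1],
  [0,0,0,0,0,-0.01,1],
  [0,0,0,0,0,0,1],
])

```text
time: 12.22
ee_pos: [0.5419, 0.141, 0.0311]
orientation: [3.141, 0.001, 2.933]
ft_force: [0.0, 0.2, 7.3]
gripper_width: 0.0005
gripper_force: 3.6
```

Emit:
apply_moves([
  [0,0,0,0,0,-0.005,1],
  [0,0,0,0,0,0,1],
  [0,0,0,0,0,0,1],
  [0,0,0,0,0,0,1],
  [0,0,0,0,0,0,1],
  [0,0,0,0,0,0,1],
  [0,0,0,0,0,0,1],
  [0,0,0,0,0,0,1],
  [0,0,0,0,0,0,1],
  [0,0,0,0,0,0,1],
  [0,0,0,0,0,0,1],
  [0,0,0,0,0,0,1],
])

```text
time: 13.72
ee_pos: [0.542, 0.141, 0.0305]
orientation: [3.141, 0.001, 2.933]
ft_force: [-1.3, -1.3, 7.8]
gripper_width: 0.0003
gripper_force: 3.8
```

Unit 2 gives about 9.4 mm at 7.8 N, so it's tired. On to station 3.

Emit:
apply_moves([
  [0,0,0,0,0,0.1,1],
  [0,0,0,0,0,0.1,1],
  [0,0,0,-0.042,-0.194,0,1],
  [0,0,0,-0.042,-0.193,0,1],
  [0,0,0,-0.043,-0.193,0,1],
  [0,0,0,0,0,-0.06,1],
  [0,0,0,0,0,-0.06,1],
  [0,0,0,0,0,0,1],
  [0,0,0,0,0,0,1],
])

```text
time: 14.85
ee_pos: [0.5226, 0.0546, 0.0421]
orientation: [-3.142, -0.0, 2.934]
ft_force: [0.6, -0.3, 0.3]
gripper_width: 0.0003
gripper_force: 0.0
```

Run:
```python
from h import *
np.set_printoptions(precision=4,suppress=True)
s,c=wrist(); F=192/np.tan(np.radians(c["fovy"])/2); print(s["ee_pos"],s["ft_force"])
a=cv2.resize(c["img"][150:290,170:340,::-1],(510,420),interpolation=cv2.INTER_CUBIC)
cv2.imwrite("pics/w4.png",a)
def W(u,v):
    d=c["depth"][v,u]; x,y=u-c["cx"],v-c["cy"]; rr=np.hypot(x,y); t=rr/F
    k=d*np.tan(t)/rr; return (c["E"]@[x*k,y*k,d,1])[:3]
for v in range(212,230,2): print(v,*[W(u,v) for u in (247,257,261)])
```

```text
[0.5226 0.0546 0.0421] [ 0.5818 -0.3022  0.321 ]
212 [0.5078 0.0545 0.0716] [0.5092 0.0604 0.0711] [0.5096 0.0628 0.0713]
214 [0.5091 0.0542 0.0715] [0.5103 0.0602 0.0715] [0.5109 0.0626 0.0713]
216 [0.5106 0.0538 0.0709] [0.5121 0.0598 0.0703] [0.512  0.0623 0.0718]
218 [0.5119 0.0536 0.071 ] [0.5127 0.0597 0.0721] [0.514 0.062 0.07 ]
220 [0.5131 0.0533 0.0712] [0.5144 0.0594 0.0712] [0.5144 0.0618 0.0723]
222 [0.5145 0.053  0.071 ] [0.5158 0.0591 0.0709] [0.5162 0.0615 0.0713]
224 [0.513  0.0534 0.0777] [0.5141 0.0593 0.0781] [0.5143 0.0617 0.0788]
226 [0.513  0.0535 0.0808] [0.5145 0.0592 0.0802] [0.5148 0.0615 0.0804]
228 [0.5129 0.0535 0.0839] [0.5143 0.0592 0.0835] [0.5148 0.0614 0.0834]
```

View pics/w4.png

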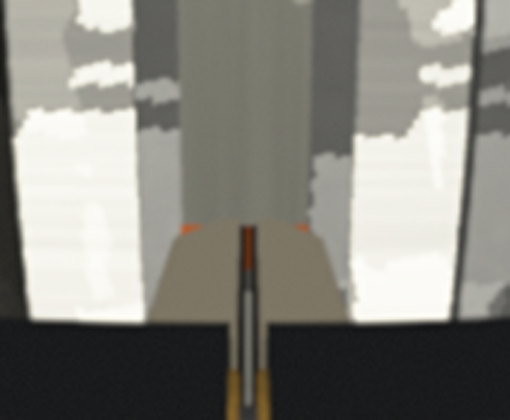

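Tips sit over the stripe, centred at (247,228) in the crop. Pressing station 3.

Emit:
apply_moves([
  [0,0,0,0,0,-0.02,1],
  [0,0,0,0,0,0,1],
])

```text
time: 15.15
ee_pos: [0.5224, 0.054, 0.0389]
orientation: [-3.142, -0.0, 2.933]
ft_force: [-0.3, -0.4, -0.2]
gripper_width: 0.0004
gripper_force: 0.0
```

Emit:
apply_moves([
  [0,0,0,0,0,-0.01,1],
  [0,0,0,0,0,0,1],
])

```text
time: 15.4
ee_pos: [0.5225, 0.054, 0.0376]
orientation: [3.142, 0.0, 2.933]
ft_force: [0.0, 0.8, 1.3]
gripper_width: 0.0003
gripper_force: 0.6
```

Emit:
apply_moves([
  [0,0,0,0,0,-0.01,1],
  [0,0,0,0,0,0,1],
])

```text
time: 15.65
ee_pos: [0.5225, 0.054, 0.0362]
orientation: [3.142, 0.0, 2.933]
ft_force: [-1.5, 0.4, 3.5]
gripper_width: 0.0006
gripper_force: 1.9
```

Emit:
apply_moves([
  [0,0,0,0,0,-0.007,1],
  [0,0,0,0,0,0,1],
])

```text
time: 15.9
ee_pos: [0.5225, 0.054, 0.0352]
orientation: [3.142, 0.0, 2.933]
ft_force: [-1.6, 0.7, 6.9]
gripper_width: 0.0006
gripper_force: 2.9
```

Emit:
apply_moves([
  [0,0,0,0,0,-0.007,1],
  [0,0,0,0,0,0,1],
  [0,0,0,0,0,0,1],
  [0,0,0,0,0,0,1],
  [0,0,0,0,0,0,1],
  [0,0,0,0,0,0,1],
  [0,0,0,0,0,0,1],
  [0,0,0,0,0,0,1],
  [0,0,0,0,0,0,1],
  [0,0,0,0,0,0,1],
  [0,0,0,0,0,0,1],
  [0,0,0,0,0,0,1],
])

```text
time: 17.4
ee_pos: [0.5226, 0.054, 0.0343]
orientation: [3.142, 0.0, 2.933]
ft_force: [-3.0, 1.1, 7.4]
gripper_width: 0.0005
gripper_force: 3.8
```

Unit 3 gives about 3.6 mm at 7.6 N, so it's sound. The tired one is station 2. Next I go above the red weight, fingers half open, turned +19°.

Emit:
apply_moves([
  [0,0,0,0,0,0.17,1],
  [0,0,0,0,0,0.17,1],
  [0,0,0,0,0,0.18,1],
  [0,0,0.0132,-0.048,-0.301,0,-0.4],
  [0,0,0.0132,-0.048,-0.301,0,-0.4],
  [0,0,0.0132,-0.048,-0.301,0,-0.4],
  [0,0,0.0132,-0.048,-0.301,0,-0.4],
  [0,0,0.0132,-0.048,-0.301,0,-0.4],
  [0,0,0.0132,-0.048,-0.301,0,-0.4],
  [0,0,0.0132,-0.048,-0.301,0,-0.4],
  [0,0,0.0132,-0.048,-0.301,0,-0.4],
  [0,0,0,0,0,0,-0.4],
])

```text
time: 18.9
ee_pos: [0.4642, -0.3096, 0.1116]
orientation: [-3.141, -0.0, -3.021]
ft_force: [0.7, 0.3, -0.1]
gripper_width: 0.0649
gripper_force: 0.0
```

```bash
cat >> h.py <<'E'
def wcloud(c):
    F=192/np.tan(np.radians(c["fovy"])/2); v,u=np.mgrid[:384,:512]
    x,y=u-c["cx"],v-c["cy"]; rr=np.hypot(x,y)+1e-9; k=c["depth"]*np.tan(rr/F)/rr
    return np.stack([x*k,y*k,c["depth"]],-1)@c["E"][:3,:3].T+c["E"][:3,3]
E
cat > red.py <<'E'
from h import *
import sys
np.set_printoptions(precision=4,suppress=True)
s,c=wrist(); print(s["ee_pos"],s["orientation"],s["gripper_width"],s["ft_force"]); X=wcloud(c); im=c["img"]
cv2.imwrite("pics/%s.png"%sys.argv[1],cv2.resize(im[:,:,::-1],(768,576)))
hsv=cv2.cvtColor(im,cv2.COLOR_RGB2HSV); H,S=hsv[...,0],hsv[...,1]
red=((H<5)|(H>174))&(S>150)&(c["depth"]>.12)
v,u=np.nonzero(red)
z=X[red][:,2]; print("z pct",np.percentile(z,[5,50,90,97]))
zt=np.percentile(z,95)
for nm,m in(("griptop",abs(X[...,2]-zt)<.004),("roof",abs(X[...,2]-zt+.036)<.006)):
    p=X[red&m]
    if len(p)>9: print(nm,len(p),p.mean(0),cv2.minAreaRect((p[:,:2]*1000).astype(np.float32)),np.median(p[:,2]))
st=(H>5)&(H<17)&(S>80)&(abs(X[...,2]-.012)<.008)
print("stand",st.sum(),cv2.minAreaRect((X[st][:,:2]*1000).astype(np.float32)))
E
python3 red.py w5
```

```text
[ 0.4642 -0.3096  0.1116] [-3.1412 -0.0001 -3.0211] 0.06488363898228496 [ 0.6819  0.3027 -0.0655]
z pct [0.0117 0.0448 0.0808 0.0815]
griptop 682 [ 0.4623 -0.3059  0.0807] ((463.0898742675781, -305.744384765625), (24.204837799072266, 19.807918548583984), 6.961465358734131) 0.08074222378708239
roof 1219 [ 0.4594 -0.3065  0.0448] ((462.63427734375, -305.73004150390625), (35.24617004394531, 48.13904571533203), 6.591636657714844) 0.0447970301128886
stand 5357 ((527.6832885742188, -295.3756103515625), (333.1724548339844, 96.14051818847656), 9.326537132263184)
```

View pics/w5.png

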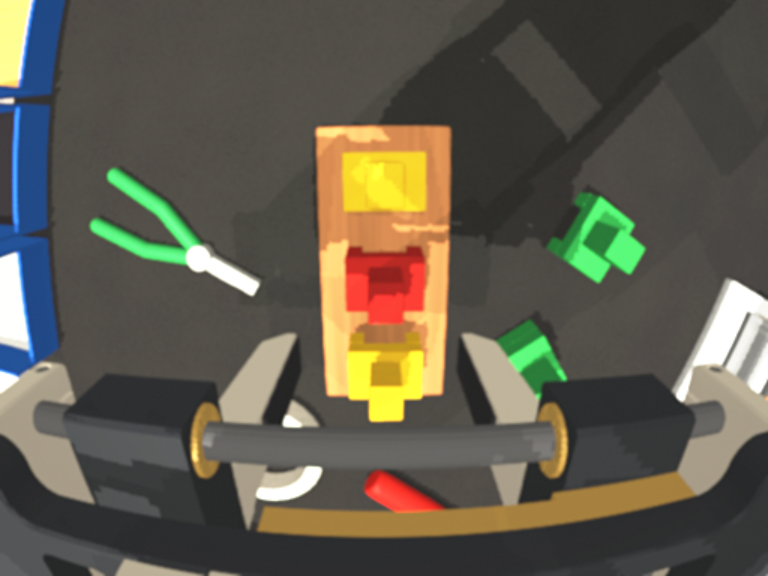

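Red is directly ahead at (386,285) between the two yellows; its grip top is at z = 0.081 and roof at 0.045, with yaw 7° matching the tool. Descending and gripping.

Emit:
apply_moves([
  [0,0,0,-0.004,0.016,-0.12,-0.4],
  [0,0,0,0,0,-0.12,-0.4],
  [0,0,0,0,0,-0.12,-0.4],
  [0,0,0,0,0,-0.12,-0.4],
  [0,0,0,0,0,-0.08,-0.4],
  [0,0,0,0,0,-0.06,-0.4],
  [0,0,0,0,0,0,-0.4],
  [0,0,0,0,0,0,-0.4],
])

```text
time: 19.95
ee_pos: [0.4645, -0.305, 0.0194]
orientation: [-3.141, 0.001, -3.018]
ft_force: [0.6, -0.9, 0.3]
gripper_width: 0.065
gripper_force: 0.0
```

Emit:
apply_moves([
  [0,0,0,0,0,0,1],
  [0,0,0,0,0,0,1],
  [0,0,0,0,0,0,1],
  [0,0,0,0,0,0,1],
  [0,0,0,0,0,0,1],
])

```text
time: 20.58
ee_pos: [0.4644, -0.305, 0.0191]
orientation: [-3.141, 0.0, -3.018]
ft_force: [0.8, -1.6, -3.4]
gripper_width: 0.0197
gripper_force: 21.1
```

Gripped at 19.7 mm. Lift and carry.

Emit:
apply_moves([
  [0,0,0,0,0,0.05,1],
  [0,0,0,0,0,0.1,1],
  [0,0,0,0,0,0.15,1],
  [0,0,0,0,0,0.2,1],
  [0,0,0,0,0,0.2,1],
  [0,0,0,0,0,0,1],
])

```text
time: 21.32
ee_pos: [0.4653, -0.3056, 0.1264]
orientation: [-3.138, 0.003, -3.018]
ft_force: [-0.9, -0.3, -5.7]
gripper_width: 0.0197
gripper_force: 30.0
```

Emit:
apply_moves([
  [0,0,-0.0096,0.023,0.13,0,1],
  [0,0,-0.0096,0.046,0.27,0,1],
  [0,0,-0.0096,0.046,0.27,0,1],
  [0,0,-0.0096,0.046,0.27,0,1],
  [0,0,-0.0096,0.046,0.27,0,1],
  [0,0,-0.0096,0.046,0.27,0,1],
  [0,0,-0.0096,0.046,0.27,0,1],
  [0,0,-0.0096,0.046,0.27,0,1],
  [0,0,-0.0096,0.046,0.27,0,1],
  [0,0,-0.0096,0.046,0.27,0,1],
  [0,0,-0.0096,0.046,0.27,0,1],
  [0,0,0,0.031,0.14,0,1],
])

```text
time: 22.82
ee_pos: [0.5408, 0.1423, 0.1228]
orientation: [-3.141, -0.002, 2.935]
ft_force: [-0.3, -0.3, -5.1]
gripper_width: 0.0196
gripper_force: 30.0
```

Emit:
apply_moves([
  [0,0,0,0,0,0,1],
  [0,0,0,0,0,0,1],
])

```text
time: 23.08
ee_pos: [0.541, 0.1398, 0.1235]
orientation: [-3.141, -0.001, 2.933]
ft_force: [-0.3, 0.2, -4.8]
gripper_width: 0.0199
gripper_force: 30.0
```

```bash
cat > chk.py <<'E'
from h import *
import sys
np.set_printoptions(precision=4,suppress=True)
s,c=wrist(); print(s["ee_pos"],s["orientation"],s["gripper_width"],s["ft_force"]); X=wcloud(c); im=c["img"]
c2=viewer.read_camera("scene"); X2=cloud(c2)
R=Ro.from_euler("xyz",s["orientation"]).as_matrix()
for nm,I,Y in(("wrist",im,X),("scene",c2["img"],X2)):
    hsv=cv2.cvtColor(I,cv2.COLOR_RGB2HSV); H,S=hsv[...,0].astype(int),hsv[...,1]
    near=np.hypot(Y[...,0]-s["ee_pos"][0],Y[...,1]-s["ee_pos"][1])<.06
    red=((H<5)|(H>174))&(S>150)&near; p=Y[red]
    L=(p-s["ee_pos"])@R
    print(nm,red.sum(),"world z",np.percentile(p[:,2],[2,50,98]),"tool x",np.percentile(L[:,0],[2,98]),"tool y",np.percentile(L[:,1],[2,98]))
    org=(H>7)&(H<22)&(S>120)&(abs(Y[...,2]-.07)<.02)
    k,l,st,ce=cv2.connectedComponentsWithStats(org.astype(np.uint8))
    for i in range(1,k):
        if st[i,4]>8: print(" orange",st[i,4],Y[l==i].mean(0))
a=cv2.resize(im[120:300,140:370,::-1],(480,376),interpolation=cv2.INTER_CUBIC)
b=cv2.resize(c2["img"][110:240,240:350,::-1],(318,376),interpolation=cv2.INTER_CUBIC)
cv2.imwrite("pics/%s.png"%sys.argv[1],np.hstack([a,b]))
E
python3 chk.py w6
```

```text
[0.541  0.1398 0.1235] [-3.141  -0.0008  2.933 ] 0.019948025801538927 [-0.2516  0.1882 -4.7822]
wrist 4105 world z [0.1279 0.1625 0.1865] tool x [-0.0084  0.0192] tool y [-0.0223  0.0222]
 orange 243 [0.5218 0.0552 0.0717]
 orange 204 [0.5387 0.1428 0.0734]
 orange 263 [0.559  0.2293 0.0716]
scene 313 world z [0.1215 0.1508 0.1889] tool x [-0.0201  0.0111] tool y [-0.0227  0.0253]
 orange 15 [ 0.4107 -0.3096  0.0593]
 orange 18 [ 0.528  -0.2874  0.0726]
 orange 27 [0.5221 0.0549 0.0728]
 orange 33 [0.5401 0.1426 0.0745]
 orange 30 [0.56   0.2297 0.0731]
```

View pics/w6.png

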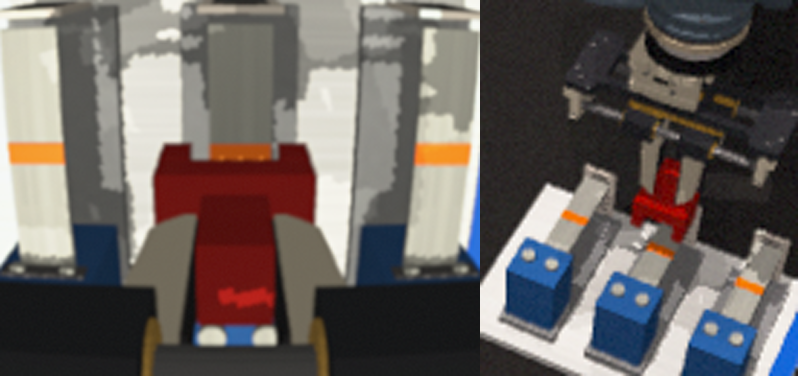

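Both views show the weight held level over the middle tongue, with the stripe at (241,152) and the weight at (235,180). It needs about +2 mm in y. Then I lower it until the cheeks straddle the tongue.

Emit:
apply_moves([
  [0,0,0,0.003,0.014,0,1],
  [0,0,0,0,0,-0.06,1],
  [0,0,0,0,0,-0.06,1],
  [0,0,0,0,0,-0.05,1],
  [0,0,0,0,0,0,1],
  [0,0,0,0,0,0,1],
])

```text
time: 23.92
ee_pos: [0.542, 0.1428, 0.0986]
orientation: [3.142, 0.0, 2.933]
ft_force: [0.1, -0.0, -4.7]
gripper_width: 0.0196
gripper_force: 30.0
```

```bash
python3 chk.py w7
```

```text
[0.542  0.1428 0.0986] [3.1415 0.0002 2.9331] 0.019555695466043833 [ 0.0882 -0.0247 -4.7133]
wrist 4127 world z [0.1031 0.1371 0.1617] tool x [-0.0083  0.0192] tool y [-0.0223  0.0221]
 orange 311 [0.5214 0.0551 0.0717]
 orange 324 [0.559  0.2295 0.0716]
scene 291 world z [0.0986 0.1264 0.1637] tool x [-0.0207  0.011 ] tool y [-0.0228  0.0257]
 orange 14 [ 0.3998 -0.3038  0.0679]
 orange 14 [ 0.5252 -0.2877  0.071 ]
 orange 27 [0.5228 0.055  0.0736]
 orange 27 [0.5408 0.1412 0.0751]
 orange 31 [0.5599 0.23   0.0732]
```

View pics/w7.png

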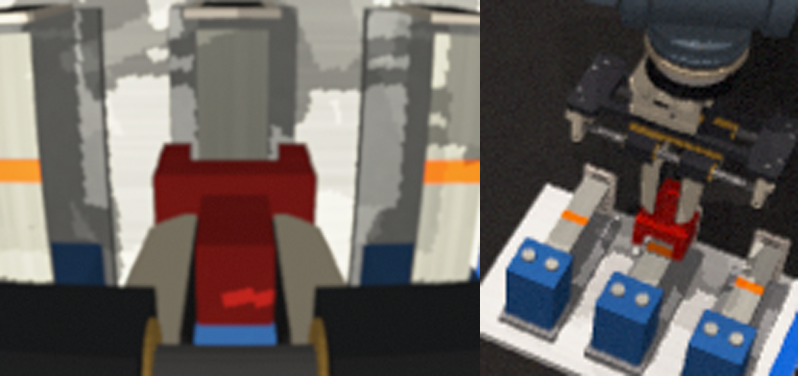

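The channel (190–278) straddles the tongue (195–270) about 1 mm off centre, so I shift -1 mm in y and lower further.

Emit:
apply_moves([
  [0,0,0,-0.005,-0.007,0,1],
  [0,0,0,0,0,0,1],
  [0,0,0,0,0,-0.04,1],
  [0,0,0,0,0,-0.04,1],
  [0,0,0,0,0,-0.04,1],
  [0,0,0,0,0,0,1],
  [0,0,0,0,0,0,1],
])

```text
time: 24.9
ee_pos: [0.5412, 0.1417, 0.0805]
orientation: [-3.142, 0.0, 2.933]
ft_force: [0.5, -0.0, -3.8]
gripper_width: 0.0197
gripper_force: 30.0
```

Emit:
apply_moves([
  [0,0,0,0,0,-0.03,1],
  [0,0,0,0,0,-0.03,1],
  [0,0,0,0,0,-0.03,1],
  [0,0,0,0,0,0,1],
  [0,0,0,0,0,0,1],
])

```text
time: 25.52
ee_pos: [0.5411, 0.1417, 0.067]
orientation: [3.142, 0.0, 2.933]
ft_force: [-0.5, -0.2, -4.4]
gripper_width: 0.0197
gripper_force: 30.0
```

Emit:
apply_moves([
  [0,0,0,0,0,-0.025,1],
  [0,0,0,0,0,-0.02,1],
  [0,0,0,0,0,0,1],
  [0,0,0,0,0,0,1],
])

```text
time: 26.02
ee_pos: [0.5413, 0.1418, 0.0605]
orientation: [3.141, 0.0, 2.933]
ft_force: [-0.1, 0.5, -0.4]
gripper_width: 0.0199
gripper_force: 30.0
```

Emit:
apply_moves([
  [0,0,0,0,0,-0.014,1],
  [0,0,0,0,0,0,1],
  [0,0,0,0,0,0,1],
])

```text
time: 26.4
ee_pos: [0.5412, 0.1418, 0.0583]
orientation: [3.141, 0.0, 2.933]
ft_force: [-0.8, 0.8, 2.8]
gripper_width: 0.0198
gripper_force: 30.0
```

Emit:
apply_moves([
  [0,0,0,0,0,0.008,1],
  [0,0,0,0,0,0,1],
  [0,0,0,0,0,0,1],
])

```text
time: 26.78
ee_pos: [0.5412, 0.1418, 0.0593]
orientation: [3.141, 0.0, 2.933]
ft_force: [0.3, 0.2, 1.3]
gripper_width: 0.0201
gripper_force: 30.0
```

Emit:
apply_moves([
  [0,0,0,0,0,0,0.4],
  [0,0,0,0,0,0,0.2],
  [0,0,0,0,0,0,0],
  [0,0,0,0,0,0,-0.1],
  [0,0,0,0,0,0,-0.1],
  [0,0,0,0,0,0,-0.1],
])

```text
time: 27.52
ee_pos: [0.5411, 0.1417, 0.0593]
orientation: [-3.142, -0.0, 2.933]
ft_force: [-0.4, -0.4, -0.5]
gripper_width: 0.0509
gripper_force: 0.0
```

```bash
python3 chk.py n1
```

```text
[0.5411 0.1417 0.0593] [-3.1416 -0.      2.933 ] 0.050908894734585326 [-0.3703 -0.3988 -0.5499]
wrist 4070 world z [0.074  0.082  0.1165] tool x [-0.0106  0.0243] tool y [-0.0228  0.0228]
 orange 387 [0.5217 0.055  0.0717]
 orange 402 [0.5587 0.229  0.0717]
scene 328 world z [0.0554 0.0828 0.1177] tool x [-0.0207  0.0203] tool y [-0.0229  0.0254]
 orange 25 [ 0.5323 -0.2893  0.0631]
 orange 27 [0.5222 0.0543 0.0732]
 orange 32 [0.5594 0.2298 0.0729]
```

The weight is released and resting on the tongue. Retract and verify.

Emit:
apply_moves([
  [0,0,0,0,0,0.05,-0.1],
  [0,0,0,0,0,0.1,-0.1],
  [0,0,0,0,0,0.2,-0.1],
  [0,0,0,0,0,0.2,-0.1],
  [0,0,0,0,0,0.2,-0.1],
  [0,0,0,0,0,0.2,-0.1],
  [0,0,0,-0.4,0,0,-0.1],
  [0,0,0,-0.4,0,0,-0.1],
  [0,0,0,0,0,0,-0.1],
  [0,0,0,0,0,0,-0.1],
])

```text
time: 28.88
ee_pos: [0.4221, 0.1419, 0.2031]
orientation: [3.141, 0.002, 2.933]
ft_force: [0.9, 0.6, -0.7]
gripper_width: 0.0513
gripper_force: 0.0
```

```bash
cat > fin.py <<'E'
from h import *
np.set_printoptions(precision=4,suppress=True)
s,w=wrist(); print(s["ee_pos"],s["ft_force"])
ex=np.array([.978,-.208]); ey=np.array([.208,.978]); m0=np.array([.541,.1417])
for n in("wrist","top","scene"):
    c=w if n=="wrist" else viewer.read_camera(n); Y=wcloud(c) if n=="wrist" else cloud(c)
    hsv=cv2.cvtColor(c["img"],cv2.COLOR_RGB2HSV); H,S=hsv[...,0].astype(int),hsv[...,1]
    p=Y[((H<5)|(H>174))&(S>130)&(abs(Y[...,0]-.541)<.06)&(abs(Y[...,1]-.141)<.06)]
    if len(p)<10: print(n,"few");continue
    d=p[:,:2]-m0; a,b=d@ex,d@ey; z=p[:,2]; zt=np.percentile(z,95)
    print(n,len(p),"z",np.percentile(z,[2,50,98]),"along",np.percentile(a,[2,98]),"across",np.percentile(b,[2,98]))
    g=z>zt-.01
    print("  griptop",g.sum(),a[g].mean(),b[g].mean(),zt)
    q=(z<zt-.03)&(z>zt-.045)
    print("  roof",q.sum(),np.percentile(a[q],[3,97]),np.percentile(b[q],[3,97]),"slope dz/dalong",np.polyfit(a[q],z[q],1)[0])
    y=Y[(H>22)&(H<35)&(S>150)&(abs(Y[...,0]-.47)<.12)&(abs(Y[...,1]+.3)<.06)]
    if n=="top": print("stand things",len(y), y[y[:,0]>.465].mean(0),y[y[:,0]<.465].mean(0))
E
python3 fin.py
```

```text
[0.4221 0.1419 0.2031] [ 0.9089  0.6418 -0.7252]
wrist 1189 z [0.0604 0.0808 0.1162] along [-0.0239  0.0106] across [-0.0231  0.0225]
  griptop 351 -0.014696027617966605 0.00021444439888372512 0.11544423478922695
  roof 683 [-0.0222  0.0108] [-0.0231  0.0226] slope dz/dalong 0.24933010857613586
top 150 z [0.0718 0.0822 0.1191] along [-0.0203  0.0149] across [-0.0274  0.017 ]
  griptop 46 -0.009236539666945468 -0.0038937411036923785 0.11754343152543169
  roof 87 [-0.0176  0.0153] [-0.0276  0.0172] slope dz/dalong 0.12743837584127093
stand things 339 [ 0.5272 -0.2975  0.0541] [ 0.4015 -0.3139  0.0556]
scene 340 z [0.0559 0.0823 0.1182] along [-0.0202  0.0207] across [-0.0228  0.0256]
  griptop 68 -0.007284585536916952 0.0012360824608201144 0.11663549086420932
  roof 173 [-0.018   0.0184] [-0.0225  0.0254] slope dz/dalong 0.025624036147301608
```

Emit:
apply_moves([
  [0,0,0,0,0,0,-0.1],
  [0,0,0,0,0,0,-0.1],
  [0,0,0,0,0,0,-0.1],
  [0,0,0,0,0,0,-0.1],
  [0,0,0,0,0,0,-0.1],
  [0,0,0,0,0,0,-0.1],
  [0,0,0,0,0,0,-0.1],
  [0,0,0,0,0,0,-0.1],
  [0,0,0,0,0,0,-0.1],
  [0,0,0,0,0,0,-0.1],
  [0,0,0,0,0,0,-0.1],
  [0,0,0,0,0,0,-0.1],
])

```text
time: 30.52
ee_pos: [0.4211, 0.1417, 0.2018]
orientation: [-3.142, -0.0, 2.933]
ft_force: [0.6, -0.3, -0.9]
gripper_width: 0.0507
gripper_force: 0.0
```

```bash
python3 fin.py
```

```text
[0.4211 0.1417 0.2018] [ 0.6293 -0.2637 -0.9081]
wrist 1205 z [0.0581 0.0806 0.116 ] along [-0.0242  0.0103] across [-0.0236  0.0228]
  griptop 359 -0.015027801206558318 0.00025160842809526275 0.11519419934673548
  roof 674 [-0.0221  0.0103] [-0.0236  0.0228] slope dz/dalong 0.23519267655513976
top 150 z [0.0704 0.0834 0.1186] along [-0.0204  0.0149] across [-0.0273  0.0173]
  griptop 46 -0.009316029052081471 -0.0032838763764167635 0.11761197475270173
  roof 86 [-0.0178  0.0145] [-0.0274  0.0175] slope dz/dalong 0.17634959755213933
stand things 337 [ 0.5272 -0.2976  0.0549] [ 0.4014 -0.314   0.0557]
scene 341 z [0.0548 0.0818 0.1176] along [-0.0214  0.0201] across [-0.023   0.0255]
  griptop 70 -0.007381406659179977 0.0012277868484184907 0.11505668452557538
  roof 163 [-0.0197  0.0176] [-0.023   0.0252] slope dz/dalong 0.02475903495200484
```

The weight is stable and centred, so I'm handing in.

```bash
python3 -c "
from cell import sign_off
print(sign_off())"
```

```text
the job is handed in; nothing more can be done
None
```

The job is handed in. All three tongues were pressed in order at about 8 N for a second. Stations 1 and 3 gave about 3.5 mm and are sound, while station 2 gave about 9.4 mm and is the tired one. The red weight sits astride it, over the stripe to within about 2 mm by the cameras.

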